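# Rock the stuck locating block out of its fixture

## Robot

A 6-joint arm with a two-finger parallel gripper is mounted at the origin on a cart in front of the work surface, level with it; the furniture and walls round the work are solid. World frame = base frame: x ahead of the robot, y to its left, z up, the work surface at z = 0. Lengths are in mm, angles in rad, forces in N, time in s.
With the tool pointing down it reaches from about 350 to 975 mm from the base axis. Payload 7.1 kg.
Tool frame: the origin (TCP) lies midway between the tips of the shut fingers; the grasp point (between the pads) lies 19 mm behind it; z points along the fingers, y is the line along which they close (so a half turn about z gives the same grasp; the last joint's range is limited). The gripper opens to 88 mm and grips with 3 to 60 N. Pads are 20 mm wide; open, the fingers measure 115 mm over their backs; the gripper's body (75 mm by 178 mm) begins 61 mm behind the grasp point.
Start: joints at [1.264, 0.423, 1.63, -0, 1.089, -0.019], TCP at [177.37, 599.287, 222.675] pointing down, gripper open.
Joint ranges: [-3, 3], [-0.9, 2.11], [0.09, 2.58], [-1.31, 4.45], [0.11, 2.69], [-2.54, 2.54]. Speed limits (rad/s): [2.39, 2.39, 3.01, 3.14, 3.14, 3.14].

## Interface

Orientations are given as a rotation vector (axis times angle).
In Python, from workcell import status, eyes, ticket gives the robot as it stands.
- The arm moves only by the shell command python3 -m jog 'ROWS' [OPENING]. ROWS is a JSON list of rows, 1 to 5 of them, each of 6 numbers: dx, dy, dz in mm, then a rotation vector rx, ry, rz in rad; each row shifts and turns the commanded pose from where the row before left it, along the tool's axes as they then stand; what a row does not reach is not made up. A row lasts 1/12 s, in which the tool goes at most 41.7 mm and 0.125 rad, less where a joint would pass 70% of its speed; a pose out of reach is approached as far as the arm can. OPENING is the finger opening in mm, set as the command begins (- or left out keeps the last). The fingers move at their own pace and stop on an object; the grip force is fixed at half the most. Time passes only in rows, so rows that do not move let the fingers close. It prints the time, the measured TCP pose, the force, the opening and the grip force at its end.
- status.get_obs(): the state, without advancing time (a new reading comes with each control period).
- eyes.get_image(name): name is "scene" or "side" or "wrist"; returns a dict with "img" (384x512x3 uint8, red, green, blue), "range_z" (384x512 float32, mm along the optical axis (not along the pixel's ray), 0 where there is no reading), "fx", "fy", "cx", "cy" (pixels), "R" (3x3) and "t" (3): a world point X has camera coordinates R X + t. Camera axes: x right, y down, z forward; pixel columns grow to the right and rows downward; lengths in mm; the calibration is good to about 2 mm. A picture is of the moment at which its call begins.
- ticket.close_job(): hands the job in; it is judged then, once.
The state is a dict: "t": time; "qpos": joint angles; "qvel": joint speeds; "joint_torque": joint torques, N m; "ee_pos": TCP position; "orientation": TCP orientation; "ft_force": force on the tool from outside, world axes, zero at the start; "moment": the same for the moment, N m; "width": finger opening in mm; "grasp_force": force on a finger pad.
Only numpy, scipy, OpenCV 4.12 (cv2) and the standard library are available. Lean on these libraries where they do the work, as an engineer would, in place of code of your own. Each camera call takes 0.05 s, during which the arm holds its last target. There are 200 camera calls.

## Task

The steel locating block with the orange handle is stuck tight in the slot of the clamping fixture. Take it by its handle and rock it along the slot, first leaning it clearly (5 degrees or more) over towards the red-marked end, then clearly over the other way, working the ends up in turn until it frees; a straight pull would only lift the loose fixture off the bench, which must stay down and about where it is. Finish still holding the block in the gripper, upright and in line with the slot, just clear above it with about 2 cm of air under the block, never jerking it up high, and leave the things around the fixture alone.

Things in the scene. Friction and masses are not known exactly. Their poses are not given: they have to be found in the camera images.
- locator: Locating block: steel foot 24 (x) x 60 (y) x 30 (z) mm, orange square handle 20 x 20 mm on its middle from 30 to 87 mm above the underside, then a 28 x 28 mm cap up to 93 mm. Origin: centre of the underside; z up through the handle, y along the foot and, at the start, along the fixture's y. About 0.35 kg (varies). Starts on the slot floor.
- handle_top (a point): Centre of the top of the orange handle, 93 mm above the block's underside. Grip the handle firmly (about 100 N) below the cap, the fingers closing along the block's y so that they carry the rocking; it may still slip or turn a little between them during a rock.
- fixture: Light grey steel plate 130 (x) x 190 (y) x 16 (z) mm, loose on the bench, 3.0 kg in all. On it two steel rails 120 mm long, 16 mm high; the slot between them, 25 mm wide, runs along y. Slot floor 16 mm, rail tops 32 mm above the underside. Origin: centre of the underside; z up; +y is the red-marked end.
- red_end (a point): Middle of the top of the red bar across the fixture's +y end: 73 mm from the middle of the fixture, 26 mm above its underside. A low red end stop lies in the slot at this end too, a dark one at the other: 5 mm high, 2 mm from the foot's ends. Above them the slot's ends are open, so the block can lean 10 degrees and more either way about its lower ends.
- plungers (a point): Midway between two brass spring plungers in the rail on the -x side: 20 mm either side of the middle along y, 7.5 mm above the slot floor. Each presses the foot against the other rail with about 26 N, so friction grips each end with some 20 to 30 N; a straight pull takes more than the fixture weighs.
- slot (a point): Centre of the slot floor, 16 mm above the fixture's underside. Leaning the block about one bottom end slides its other end up, where friction keeps it; an end is past its plunger when about 11 mm up. Leaning 10 degrees about one end, then 10 degrees over the other way about the raised end, brings both about that far; rock again if it drags. Past both it lifts out freely.
- tape_measure: Yellow tape measure, 38 x 80 x 62 mm, a bystander beside the red end of the fixture. Origin: centre of its underside.
- parts_tin: White round tin, 73 mm across, 32 mm high, a bystander beside the other end. Origin: centre of its underside.
- battery: Black and red battery pack, 64 x 75 x 52 mm, a bystander at the right. Origin: centre of its underside.
Things that resemble listed ones, but are neither listed nor needed, are in the scene too. Leave any blue look-alike of the locator alone.

How it is judged:
By the outcome, as a careful person would: the job done as asked, in the order asked, and still so for the second after the job is handed in, while the arm keeps its last pose, push and grip.
It also fails if it takes over 45 s, if anything falls off the work surface, if the arm or the gripper's body presses on something with over 40 N, if the wrist force passes 120 N, or if a joint passes its speed limit or range.

## Working session

There is one attempt and no reset: what is moved stays moved. The work goes in short steps, Python scripts to look and compute and a shell command to move; the robot and the scene stay as the last step left them, time stands still between calls to the robot, and variables do not carry over. Pictures are saved under pics/ and viewed, at most 10 in all, crops included, and the job is handed in when it is done.

```bash
ls; mkdir -p pics; cat > h.py <<'E'
import numpy as np, cv2
from workcell import status, eyes, ticket
def grab(n,name):
    d=eyes.get_image(n); cv2.imwrite(f'pics/{name}.png',d['img'][:,:,::-1]); np.savez(f'pics/{name}.npz',**d); return d
def world(d,u,v,z=None):
    R,t=np.array(d['R']),np.array(d['t']); c=-R.T@t
    r=R.T@np.array([(u-d['cx'])/d['fx'],(v-d['cy'])/d['fy'],1.])
    s=(z-c[2])/r[2] if z is not None else float(d['range_z'][int(v),int(u)])
    return c+s*r
E
python3 - <<'E'
from h import *
a=grab('scene','s0');b=grab('side','d0');c=grab('wrist','w0')
cv2.imwrite('pics/all0.png',np.hstack([a['img'],b['img']])[:,:,::-1][:, :])
for d in (a,b,c): print(-np.array(d['R']).T@d['t'],d['fx'],np.round(d['R'],2).tolist())
print(status.get_obs())
E
```

```text
pics
[  60.20291848 -783.69479007 1215.17007075] 430.7086887406531 [[0.88, -0.47, 0.01], [-0.36, -0.68, -0.64], [0.31, 0.56, -0.76]]
[ 445.10704148  572.38466484 1042.85374973] 383.2252015229121 [[-0.99, -0.11, -0.0], [-0.1, 0.87, -0.49], [0.06, -0.48, -0.87]]
[107.36095687 620.22045995 384.62645079] 319.8387286609832 [[0.28, 0.96, -0.0], [0.92, -0.27, 0.27], [0.26, -0.08, -0.96]]
{'t': 0.15, 'qpos': array([ 1.26401762e+00,  4.23669212e-01,  1.63045301e+00, -5.57757824e-06,
        1.08859648e+00, -1.90001541e-02]), 'qvel': array([-0.00207899, -0.00230729, -0.00258219, -0.0003163 ,  0.00113151,
       -0.00127905]), 'joint_torque': array([-1.76018793e-04, -5.44986212e+01, -2.73917574e+01,  6.44128933e-02,
        2.05052033e-02, -7.03742626e-05]), 'ee_pos': array([177.24535475, 598.92341434, 222.10196905]), 'orientation': array([-4.50453674e-01, -3.10895097e+00,  1.74654784e-03]), 'ft_force': array([0.46349302, 0.24608552, 0.35139119]), 'moment': array([0.01980145, 0.02198564, 0.02486328]), 'grasp_force': 0.0, 'width': 88.24608167881614}
```

View pics/s0.png

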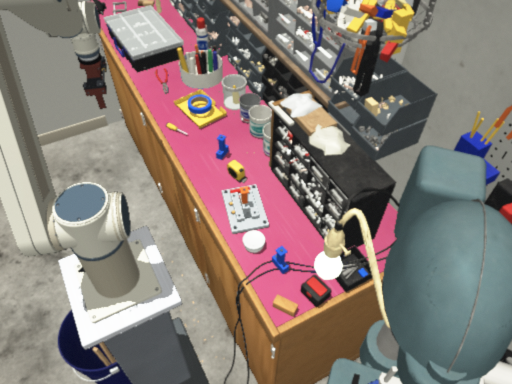

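View pics/d0.png

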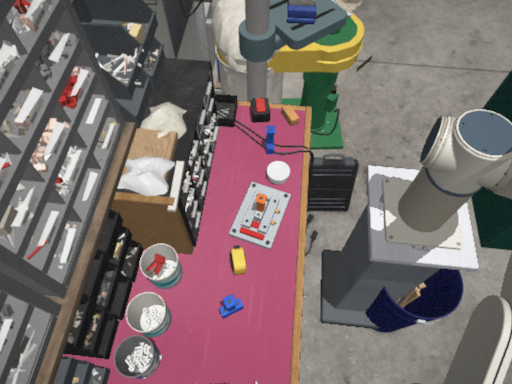

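The scene view shows the fixture at about (244,207), with the orange handle at (243,195) and the tape at (236,170). In the side view the fixture is at (261,213), the handle at (261,202), the red bar at (252,233), and the blue decoys stand apart. Next I measure with colour masks.

```bash
python3 - <<'E'
from h import *
tiles=[]
for n,(x0,y0,w,h) in (('s0',(205,150,80,100)),('d0',(215,170,90,90))):
    d=dict(np.load(f'pics/{n}.npz')); im=d['img'][y0:y0+h,x0:x0+w]
    hsv=cv2.cvtColor(im,cv2.COLOR_RGB2HSV)
    tiles.append(cv2.resize(im[:90,:80],None,fx=5,fy=5,interpolation=cv2.INTER_NEAREST))
    for nm,lo,hi in (('orange',(6,150,90),(14,255,255)),('red',(0,190,90),(4,255,255)),('grey',(0,0,120),(179,45,255))):
        m=cv2.inRange(hsv,lo,hi); k,l,s,c=cv2.connectedComponentsWithStats(m)
        for i in range(1,k):
            if s[i,4]>8:
                v,u=np.nonzero(l==i); P=np.array([world(d,a+x0,b+y0) for a,b in zip(u,v)])
                print(n,nm,s[i,4],c[i].round(1)+[x0,y0],'med',np.median(P,0).round(0),'p5',np.percentile(P,5,axis=0).round(0),'p95',np.percentile(P,95,axis=0).round(0))
                if nm=='grey' and s[i,4]>300:
                    Q=P[(P[:,2]>5)&(P[:,2]<24)][:,:2].astype(np.float32); print(' plate rect',len(Q),cv2.minAreaRect(Q))
cv2.imwrite('pics/c0.png',np.hstack(tiles)[:,:,::-1])
E
```

```text
s0 orange 88 [243.9 194.1] med [475.  55.  94.] p5 [467.  50.  47.] p95 [492.  74. 113.]
s0 grey 21 [267.  151.8] med [678. 256.  27.] p5 [676. 247.   3.] p95 [685. 270.  38.]
s0 grey 10 [282.8 150.9] med [658. 112. 168.] p5 [652. 108. 149.] p95 [664. 129. 171.]
s0 grey 52 [280.2 159. ] med [658. 129. 106.] p5 [651. 101.  80.] p95 [674. 169. 124.]
s0 grey 48 [279.9 172.6] med [658. 123.  49.] p5 [652. 100.  15.] p95 [673. 169.  56.]
s0 grey 1759 [246.8 216.8] med [456.  14.  22.] p5 [ 408. -105.   11.] p95 [537. 127.  38.]
 plate rect 902 ((467.628662109375, 18.481658935546875), (280.87005615234375, 129.9285125732422), 75.78575897216797)
d0 orange 119 [260.5 202. ] med [483.  69. 107.] p5 [470.  52.  55.] p95 [492.  74. 112.]
d0 grey 263 [277.7 175.5] med [441. -67.  32.] p5 [412. -86.   7.] p95 [470. -52.  35.]
d0 grey 2011 [260.5 213.8] med [474.  71.  18.] p5 [418. -22.  13.] p95 [547. 151.  37.]
 plate rect 1314 ((482.6850891113281, 60.388572692871094), (191.81312561035156, 129.16961669921875), 75.71294403076172)
```

View pics/c0.png

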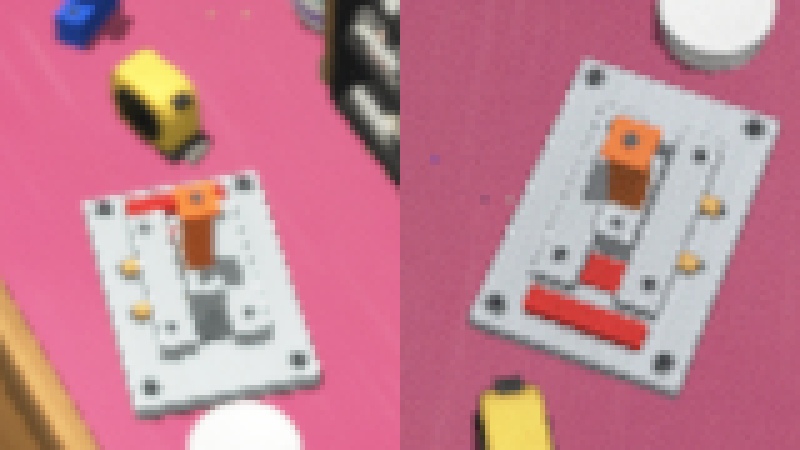

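The crop shows the cap-top dot at crop (197,198), which is scene pixel (244.4,189.6), and at (631,140), which is side pixel (261.2,198). The red bar is towards world +y, the brass plungers are on the world −x side, and the slot is clear. Plate rectangle: centre (483,60), yaw 75.7°, 192 x 129 mm, which fits the stated size.

```bash
cat >> h.py <<'E'
from scipy.spatial.transform import Rotation as Ro
def tri(d1,p1,d2,p2):
    A=[];b=[]
    for d,(u,v) in ((d1,p1),(d2,p2)):
        R,t=np.array(d['R']),np.array(d['t'])
        for x,r in (((u-d['cx'])/d['fx'],0),((v-d['cy'])/d['fy'],1)):
            A.append(R[r]-x*R[2]); b.append(x*t[2]-t[r])
    return np.linalg.lstsq(np.array(A),np.array(b),rcond=None)[0]
def L(n): return dict(np.load(f'pics/{n}.npz'))
def delta(target,yaw=75.7):
    "translation to target in tool axes after yaw is set (tool y at yaw, tool z down)"
    o=status.get_obs(); a=np.radians(yaw)
    T=np.array([[-np.sin(a),np.cos(a),0],[np.cos(a),np.sin(a),0],[0,0,-1]]).T
    Rn=Ro.from_rotvec(o['orientation']).as_matrix()
    return T.T@(np.array(target)-o['ee_pos']), Ro.from_matrix(Rn.T@T).as_rotvec()
E
python3 - <<'E'
from h import *
p=tri(L('s0'),(244.9,190.1),L('d0'),(261.7,198.5)); print(p)
print(delta([p[0],p[1],222]))
E
```

```text
[480.14921642  61.03364079 106.17468202]
(array([-4.26376850e+02, -4.46406698e+02,  1.01969053e-01]), array([-1.12549393e-03, -3.79562278e-05, -3.81938773e-02]))
```

```bash
python3 -m jog '[[0,0,0,0,0,-0.038],[-28,-29,0,0,0,0],[-28,-29,0,0,0,0],[-28,-29,0,0,0,0],[-28,-29,0,0,0,0]]' 88
python3 -m jog '[[-28,-29,0,0,0,0],[-28,-29,0,0,0,0],[-28,-29,0,0,0,0],[-28,-29,0,0,0,0],[-28,-29,0,0,0,0]]'
python3 -m jog '[[-28,-29,0,0,0,0],[-28,-29,0,0,0,0],[-28,-29,0,0,0,0],[-28,-29,0,0,0,0],[-28,-29,0,0,0,0]]'
python3 -m jog '[[-20,-24,0,0,0,0],[-10,-16,0,0,0,0],[0,0,0,0,0,0]]'
python3 - <<'E'
from h import *
d=grab('wrist','w1'); print(delta([480,61,222]))
hsv=cv2.cvtColor(d['img'],cv2.COLOR_RGB2HSV)
m=cv2.inRange(hsv,(6,150,90),(14,255,255)); k,l,s,c=cv2.connectedComponentsWithStats(m)
for i in range(1,k):
    if s[i,4]>30:
        v,u=np.nonzero(l==i);P=np.array([world(d,a,b) for a,b in zip(u,v)]);Q=P[P[:,2]>100]
        print(s[i],c[i],np.median(P,0).round(1)); 
        if len(Q)>30: print('cap',Q.mean(0).round(1),cv2.minAreaRect(Q[:,:2].astype(np.float32)))
E
```

```text
t: 0.57
ee_pos: [257.5, 457.6, 222.3]
orientation: [-0.39, -3.117, 0.001]
ft_force: [0.8, -0.3, -0.1]
width: 87.6
grasp_force: 0.0
t: 0.98
ee_pos: [357.4, 282.3, 222.7]
orientation: [0.391, 3.117, 0.0]
ft_force: [0.5, 0.2, -0.1]
width: 87.8
grasp_force: 0.0
t: 1.4
ee_pos: [457.3, 107.0, 222.7]
orientation: [0.391, 3.117, 0.0]
ft_force: [0.6, 0.1, 0.4]
width: 87.7
grasp_force: 0.0
t: 1.65
ee_pos: [477.1, 59.9, 222.6]
orientation: [0.397, 3.116, -0.001]
ft_force: [0.3, -1.0, 0.0]
width: 87.8
grasp_force: 0.0
(array([-3.71901883,  0.49582916,  0.46671188]), array([-7.81481803e-05, -4.32194408e-04, -3.69136901e-03]))
[243 177  31  29 712] [258.14466292 190.42275281] [478.3  63.1 109.6]
cap [478.3  63.  111.5] ((449.47967529296875, 69.3668441772461), (26.438648223876953, 88.1429672241211), 77.46783447265625)
```

View pics/w1.png

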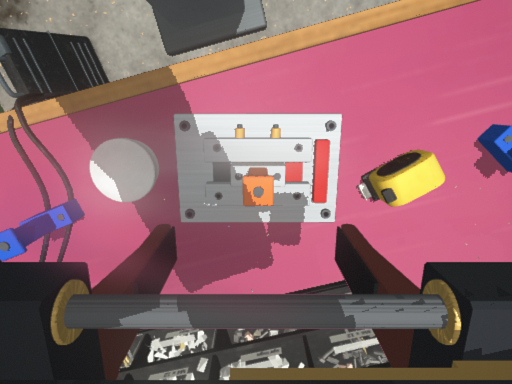

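The wrist view shows the cap at (258,190), the plate from about (174,113) to (341,221), the red bar at right (321,170), and the fingers straddling the line of the slot.

```bash
python3 - <<'E'
from h import *
d=L('w1'); print('cap cast z109',world(d,258.6,190.9,109), 'tri w/side',tri(d,(258.6,190.9),L('d0'),(261.7,198.5)),'tri w/scene',tri(d,(258.6,190.9),L('s0'),(244.9,190.1)))
hsv=cv2.cvtColor(d['img'],cv2.COLOR_RGB2HSV); m=cv2.inRange(hsv,(0,0,120),(179,50,255)); m[:,:168]=0; m[225:]=0;m[:105]=0;m[:,346:]=0
m=cv2.morphologyEx(m,cv2.MORPH_CLOSE,np.ones((15,15))); k,l,s,c=cv2.connectedComponentsWithStats(m); i=1+s[1:,4].argmax()
v,u=np.nonzero(l==i); Q=np.array([world(d,a+.5,b+.5,16)[:2] for a,b in zip(u,v)],np.float32); print('plate',cv2.minAreaRect(Q))
r=cv2.inRange(hsv,(0,180,90),(4,255,255)); r[:,:310]=0; r[:,335:]=0; r[:130]=0; r[210:]=0; v,u=np.nonzero(r); Q=np.array([world(d,a+.5,b+.5,26)[:2] for a,b in zip(u,v)],np.float32); print('red',cv2.minAreaRect(Q), np.median([world(d,a,b)[2] for a,b in zip(u,v)]))
E
```

```text
cap cast z109 [479.43530091  63.07677543 109.        ] tri w/side [479.19343906  63.15117699 109.55222407] tri w/scene [481.41267543  62.69309962 103.79552117]
plate ((479.67059326171875, 63.02553939819336), (189.51124572753906, 127.68661499023438), 75.47459411621094)
red ((531.2267456054688, 124.77823638916016), (11.847163200378418, 3.6382193565368652), 87.38053131103516) 26.631510050348624
```

```bash
python3 -m jog '[[-1.4,3.6,30,0,0,0],[0,0,35,0,0,0],[0,0,35,0,0,0],[0,0,35,0,0,0],[0,0,0,0,0,0]]'
python3 -m jog '[[0,0,20,0,0,0],[0,0,13,0,0,0],[0,0,0,0,0,0],[0,0,0,0,0,0]]'
python3 - <<'E'
from h import *
print(delta([479.4,63,54],75.5)); d=grab('wrist','w2'); grab('side','d2')
E
```

```text
t: 2.12
ee_pos: [473.3, 66.7, 82.4]
orientation: [-0.388, -3.107, 0.004]
ft_force: [-1.4, -0.5, 0.2]
width: 87.7
grasp_force: 0.0
t: 2.45
ee_pos: [478.3, 66.7, 55.7]
orientation: [-0.39, -3.117, -0.0]
ft_force: [-0.7, -0.4, 0.1]
width: 88.2
grasp_force: 0.0
(array([-2.03376118, -3.29852133,  1.66226275]), array([ 5.29909490e-06, -2.13754751e-04,  4.10777616e-03]))
```

View pics/w2.png

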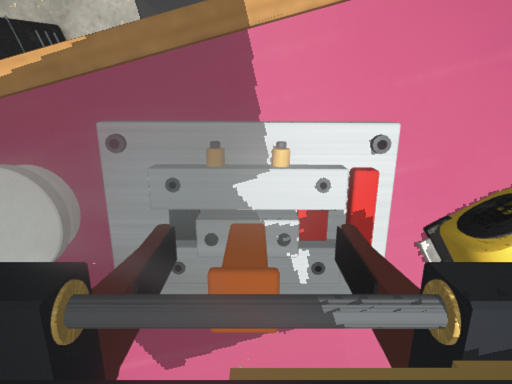

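The wrist view shows the handle (about 224–268 px) standing between the open fingers, slightly left of their middle (256). That agrees with the computed 3.3 mm, so I correct and close.

```bash
python3 -m jog '[[-2,-3.3,1.5,0,0,0.004],[0,0,0,0,0,0],[0,0,0,0,0,0]]'
python3 -m jog '[[0,0,0,0,0,0],[0,0,0,0,0,0],[0,0,0,0,0,0],[0,0,0,0,0,0],[0,0,0,0,0,0]]' 10
python3 -m jog '[[0,0,0,0,0,0],[0,0,0,0,0,0],[0,0,0,0,0,0],[0,0,0,0,0,0],[0,0,0,0,0,0]]'
python3 - <<'E'
from h import *
o=status.get_obs(); print(delta([479.4,63,54],75.5),o['ft_force'],o['moment'])
E
```

```text
t: 2.8
ee_pos: [479.9, 62.1, 53.9]
orientation: [0.398, 3.115, 0.0]
ft_force: [1.1, 0.4, 0.3]
width: 87.6
grasp_force: 0.0
t: 3.22
ee_pos: [479.3, 62.3, 53.1]
orientation: [-0.398, -3.116, 0.0]
ft_force: [1.0, 0.6, 0.2]
width: 57.7
grasp_force: 0.0
t: 3.63
ee_pos: [479.2, 61.8, 53.2]
orientation: [-0.397, -3.116, 0.001]
ft_force: [-0.3, -2.3, 0.1]
width: 27.9
grasp_force: 30.0
(array([ 0.09977797,  1.18276676, -0.79867226]), array([-0.00080731, -0.00026975, -0.00015403])) [-0.31053422 -2.34402257  0.07718199] [-0.34837046 -0.0115521   0.07392694]
```

```bash
python3 -m jog '[[0,0,0,0,0,0],[0,0,0,0,0,0],[0,0,0,0,0,0],[0,0,0,0,0,0],[0,0,0,0,0,0]]' 
python3 - <<'E'
from h import *
o=status.get_obs(); print(delta([479.4,63,54],75.5),o['ft_force'],o['moment'],o['grasp_force'],o['width'])
d=grab('wrist','w3')
E
```

```text
t: 4.05
ee_pos: [479.2, 61.9, 53.2]
orientation: [-0.397, -3.116, 0.001]
ft_force: [-1.1, -5.1, 1.8]
width: 27.4
grasp_force: 30.0
(array([ 0.10091168,  1.11014913, -0.78834828]), array([-0.0005124 , -0.00019233, -0.00051465])) [-1.14002595 -5.10025497  1.75336528] [-0.79459999  0.09340576  0.07424529] 30.001689791679382 27.42966427546743
```

View pics/w3.png

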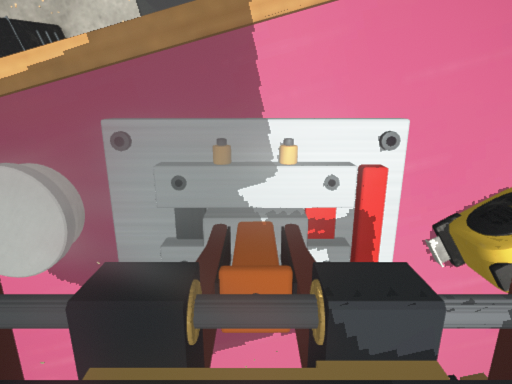

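The wrist view shows the cap (220–291 px) caught between the fingers while the handle below still has about a 10 px gap on each side. The fingers have shut on the cap (27.4 mm), not on the 20 mm handle. I'll check the finger profile from the depth images.

```bash
python3 - <<'E'
from h import *
for n,p,rv in (('w2',[478.3,66.7,55.7],[-.39,-3.117,0]),('w3',[479.2,61.9,53.2],[-.397,-3.116,.001])):
    d=L(n); R,t=d['R'],d['t']; v,u=np.mgrid[0:384,0:512]; z=d['range_z']
    X=(np.stack([(u+.5-d['cx'])/d['fx']*z,(v+.5-d['cy'])/d['fy']*z,z],-1)-t)@R
    T=(X-np.array(p))@Ro.from_rotvec(rv).as_matrix(); T=T[(z>0)]
    print(n)
    for a in range(-90,6,6):
        for s in (1,-1):
            q=T[(T[:,2]>=a)&(T[:,2]<a+6)&(abs(T[:,0])<40)&(s*T[:,1]>0)&(s*T[:,1]<75)]
            q=q[(s*q[:,1]>(20 if n=='w2' else 11))] 
            if len(q)>3: print(a,s,len(q),'ymin',np.percentile(s*q[:,1],[0,5,50,100]).round(1),'x',np.percentile(q[:,0],[2,98]).round(1))
E
```

```text
w2
-90 1 1428 ymin [44.7 45.6 46.5 68.7] x [-0.2 33.3]
-90 -1 1597 ymin [43.2 44.1 45.  66.9] x [-3.9 33.3]
-84 1 420 ymin [45.5 45.7 46.2 47. ] x [-7.4  8.6]
-84 -1 545 ymin [43.8 44.2 44.7 45.7] x [-11.8   8.9]
-78 1 345 ymin [45.6 45.7 46.2 46.8] x [-11.3   4. ]
-78 -1 384 ymin [44.  44.2 44.7 45.4] x [-12.    4.6]
-72 1 261 ymin [45.5 45.8 46.3 56.6] x [-11.5  11.4]
-72 -1 258 ymin [43.8 44.2 44.7 55.1] x [-11.4  11.5]
-66 1 445 ymin [45.5 46.  49.7 59.1] x [-11.   11.4]
-66 -1 445 ymin [44.  44.4 47.6 56.3] x [-11.2  11.5]
-60 1 439 ymin [44.1 44.7 47.9 57.8] x [-10.3  11.6]
-60 -1 441 ymin [42.5 43.  46.2 56.5] x [-11.   11.5]
-54 1 370 ymin [44.2 44.5 47.  57.6] x [ 0.7 11.4]
-54 -1 370 ymin [42.5 42.9 45.4 55.6] x [ 1.1 11.4]
-48 1 358 ymin [44.2 44.5 46.1 55.9] x [-3.4 11.3]
-48 -1 355 ymin [42.4 42.8 44.5 54.2] x [-2.9 11.4]
-42 1 331 ymin [44.3 44.6 45.3 55.7] x [-6.8 11.3]
-42 -1 336 ymin [42.4 42.8 43.4 54.1] x [-6.6 11.3]
-36 1 318 ymin [44.3 44.6 45.  54.7] x [-9.7 11.3]
-36 -1 310 ymin [42.6 42.8 43.2 53.1] x [-9.1 11.3]
-30 1 268 ymin [44.4 44.6 45.1 53.5] x [-9.8 11
[... 1422 characters left out ...]
ymin [14.6 14.7 18.8 24.7] x [ 4.4 11.3]
-36 -1 160 ymin [12.8 12.9 16.8 22.7] x [ 4.  11.3]
-30 1 133 ymin [14.6 14.7 17.9 23.8] x [ 1.4 11.4]
-30 -1 126 ymin [12.8 12.9 16.5 22. ] x [ 1.7 11.3]
-24 1 125 ymin [14.6 14.7 17.4 23.5] x [-1.1 11.3]
-24 -1 127 ymin [12.7 12.9 15.5 21.6] x [-1.6 11.2]
-18 1 118 ymin [14.7 14.7 17.2 23.5] x [-4.4 11.2]
-18 -1 122 ymin [12.8 12.8 15.6 21.7] x [-5.5 11.3]
-12 1 118 ymin [14.7 14.7 17.3 23.7] x [-6.6 11.2]
-12 -1 108 ymin [12.7 12.8 14.9 21.6] x [-5.8 11.1]
-6 1 88 ymin [14.7 14.7 15.9 23.1] x [-8.6 11.2]
-6 -1 92 ymin [12.7 12.8 14.6 21.5] x [-9.  11.1]
0 1 98 ymin [11.4 12.  16.4 30. ] x [-8.  11.1]
0 -1 97 ymin [11.  11.2 17.1 28.4] x [-8.4 11.3]
```

The finger faces are flat for 60 mm behind the tip, with no raised pads. Coming straight down they can only shut on the 28 mm cap, because it overhangs the handle by 4 mm on each side. To grip the handle below the cap with the fingers still closing along y, I'll tilt the tool about its y (wrist towards the robot). At about 45° the 22 mm wide fingers pass under the cap's near edge. First step: open, rise and back off, then tilt and check reach.

```bash
python3 -m jog '[[0,0,0,0,0,0],[0,0,0,0,0,0],[0,0,0,0,0,0],[0,0,0,0,0,0],[0,0,0,0,0,0]]' 64
python3 -m jog '[[0,1.1,-20,0,0,0],[0,0,-30,0,0,0],[0,0,-40,0,0,0],[0,0,-20,0,0,0],[20,0,0,0,0,0]]'
python3 -m jog '[[30,0,0,0,0,0],[0,0,0,0,-0.11,0],[0,0,0,0,-0.11,0],[0,0,0,0,-0.11,0],[0,0,0,0,-0.11,0]]'
python3 -m jog '[[0,0,0,0,-0.11,0],[0,0,0,0,-0.11,0],[0,0,0,0,-0.125,0],[0,0,0,0,0,0],[0,0,0,0,0,0]]'
python3 - <<'E'
from h import *
o=status.get_obs(); print(o['qpos'].round(2),o['ee_pos']); print(Ro.from_rotvec(o['orientation']).as_matrix().round(3))
d=grab('wrist','w4')
E
```

```text
t: 4.52
ee_pos: [479.4, 62.4, 53.2]
orientation: [0.397, 3.116, 0.0]
ft_force: [-0.2, 0.5, -0.8]
width: 57.3
grasp_force: 0.0
t: 4.93
ee_pos: [466.2, 68.7, 168.0]
orientation: [0.397, 3.105, 0.004]
ft_force: [1.7, 0.1, 0.0]
width: 64.0
grasp_force: 0.0
t: 5.35
ee_pos: [430.2, 73.5, 162.9]
orientation: [0.353, 2.733, -0.079]
ft_force: [0.0, -1.9, -1.7]
width: 63.6
grasp_force: 0.0
t: 5.77
ee_pos: [430.6, 65.2, 162.8]
orientation: [0.347, 2.604, -0.143]
ft_force: [-0.2, -0.2, -0.3]
width: 64.3
grasp_force: 0.0
[ 0.35  0.15  2.36 -1.01  0.38 -0.05] [430.61878912  65.17334729 162.8122743 ]
[[-0.84   0.271  0.471]
 [ 0.218  0.962 -0.165]
 [-0.497 -0.036 -0.867]]
```

View pics/w4.png

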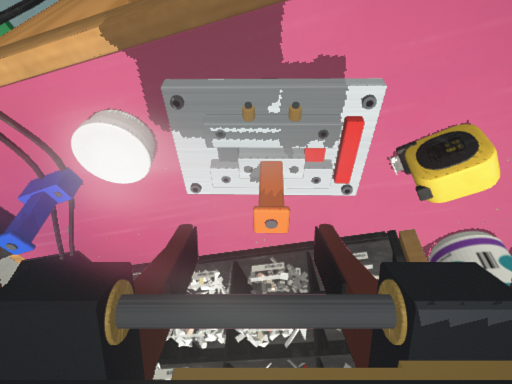

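The wrist view shows the handle cap at (271,220) in front of the fingers and the parts cabinet just beyond the fixture. The tilt stopped at 30° because the arm is at the wrist singularity (j5 0.38, j4 −1.0). The alternative is to tilt the other way, with the wrist leaning out over the far side, so I'll check the room there with a height map.

```bash
python3 - <<'E'
from h import *
P=[]
for n in ('s0','d0','w1'):
    d=L(n); v,u=np.mgrid[0:384,0:512]; z=d['range_z']
    X=(np.stack([(u+.5-d['cx'])/d['fx']*z,(v+.5-d['cy'])/d['fy']*z,z],-1)-d['t'])@d['R']
    if n=='w1': X=X[:225]; z=z[:225]
    P.append(X[z>0])
P=np.vstack(P); a=np.radians(75.5); P=P-[479.5,63,0]
fx=P[:,0]*np.sin(a)-P[:,1]*np.cos(a); fy=P[:,0]*np.cos(a)+P[:,1]*np.sin(a)
print('max z (99pct) rows fx, cols fy -180..180 step 40')
for x in range(40,420,20):
    print(x,[int(np.percentile(P[m,2],98)) if (m:=(fx>=x)&(fx<x+20)&(fy>=y)&(fy<y+40)&(P[:,2]<900)).sum()>4 else None for y in range(-200,200,40)])
E
```

```text
max z (99pct) rows fx, cols fy -180..180 step 40
40 [2, 3, 22, 21, 19, 19, 22, 22, 3, 3]
60 [3, 3, 17, 19, 18, 18, 18, 17, 3, 3]
80 [4, 4, 4, 4, 3, 5, 5, 5, 4, 4]
100 [5, 5, 3, 4, 5, 5, 4, 5, 5, 5]
120 [4, 771, 760, 4, 4, 5, 5, 5, 4, 306]
140 [808, 800, 766, 766, 4, 5, 158, 303, 306, 308]
160 [815, 783, 790, 752, 749, 292, 303, 307, 326, 323]
180 [802, 788, 791, 736, 293, 294, 304, 330, 338, 336]
200 [806, 758, 769, 704, 305, 315, 317, 334, 344, 344]
220 [805, 789, 769, 753, 318, 318, 317, 335, 343, 344]
240 [793, 792, 295, 760, 318, 319, 317, 336, 340, 373]
260 [793, 789, 781, 320, 321, 484, 483, 373, 721, 751]
280 [794, 789, 780, 483, 484, 483, 507, 686, 718, 710]
300 [785, 787, 482, 489, 481, 481, 669, 691, 704, 707]
320 [782, 783, 494, 518, 486, 481, 642, 684, 708, 685]
340 [509, 779, 494, 526, 480, 475, 626, 684, 685, None]
360 [759, 774, 735, 527, 471, 471, 523, None, None, None]
380 [520, 767, 766, 526, 506, None, None, None, None, None]
400 [522, 513, 450, 526, 527, 475, 450, None, None, None]
```

The cabinet (about 300 mm tall, 140–180 mm beyond the slot) blocks that side. So I'll use the near side with the wrist flipped: roll the tool half a turn near the singularity (same grasp, j4→π, camera on top), then tilt on. First I return to α≈25° with j4≈0 and roll positively.

```bash
cat > q.py <<'E'
from h import *
import json
o=status.get_obs(); M=Ro.from_rotvec(o['orientation']).as_matrix()
print('t',round(o['t'],2),'q',o['qpos'].round(3),'p',o['ee_pos'].round(1),'z',M[:,2].round(3),'y',M[:,1].round(3),'F',o['ft_force'].round(1),'w',round(o['width'],1),'g',round(o['grasp_force'],1))
open('log.txt','a').write(json.dumps([list(o['qpos']),list(o['ee_pos']),list(M[:,2])])+'\n')
E
python3 q.py
python3 -m jog '[[0,0,-20,0,0.05,0],[0,0,-20,0,0.05,0],[0,0,0,0.0,0,0],[0,0,0,0,0,0]]' >/dev/null; python3 q.py
python3 -m jog '[[0,0,0,0,0,0.12],[0,0,0,0,0,0.12],[0,0,0,0,0,0.12],[0,0,0,0,0,0.12],[0,0,0,0,0,0.12]]'>/dev/null; python3 q.py
python3 -m jog '[[0,0,0,0,0,0.12],[0,0,0,0,0,0.12],[0,0,0,0,0,0.12],[0,0,0,0,0,0.12],[0,0,0,0,0,0.12]]'>/dev/null; python3 q.py
```

```text
t 5.82 q [ 0.348  0.152  2.36  -1.011  0.382 -0.048] p [431.2  65.2 163.1] z [ 0.471 -0.165 -0.867] y [ 0.272  0.962 -0.036] F [0.5 0.2 0.3] w 64.2 g 0.0
t 6.15 q [ 0.34   0.068  2.319 -0.661  0.483 -0.407] p [420.4  67.6 190.2] z [ 0.415 -0.156 -0.896] y [ 0.278  0.96  -0.038] F [1.4 0.3 0.4] w 64.1 g 0.0
t 6.57 q [ 0.34   0.071  2.321 -0.664  0.483  0.201] p [418.9  67.  188.3] z [ 0.412 -0.158 -0.898] y [0.723 0.657 0.216] F [-1.1 -0.3 -0.2] w 63.9 g 0.0
t 6.98 q [ 0.341  0.071  2.321 -0.664  0.483  0.801] p [418.9  67.  188.2] z [ 0.412 -0.158 -0.898] y [0.91  0.126 0.395] F [-0.4  0.2  0.5] w 63.6 g 0.0
```

```bash
cat > kin.py <<'E'
from h import *
import json
from scipy.optimize import least_squares
S=[json.loads(l) for l in open('log.txt')]
M0=Ro.from_rotvec([-.450453674,-3.10895097,.00174654784]).as_matrix()
S.append([[1.26401762,.423669212,1.63045301,0,1.08859648,-.01900015],[177.24535,598.923,222.102],list(M0[:,2])])
c,s=np.cos,np.sin
def zdir(q): return (Ro.from_euler('ZYZYZ',[q[0],q[1]+q[2],q[3],q[4],q[5]])).as_matrix()
def wc(q,p):
    a1,d1,L2,a3,L3,d6,lat=p; b=q[1]+q[2]
    r=a1+L2*s(q[1])+L3*s(b)+a3*c(b); z=d1+L2*c(q[1])+L3*c(b)-a3*s(b)
    return np.array([r*c(q[0])-lat*s(q[0]),r*s(q[0])+lat*c(q[0]),z])
def res(p): return np.concatenate([wc(q,p)+p[5]*np.array(z)-x for q,x,z in S]+[1e-3*(np.array(p)-[0,350,400,0,400,300,0])])
def fit(): return least_squares(res,[0,350,400,0,400,300,0])
if __name__=='__main__':
    f=fit(); print(f.x.round(1),np.abs(f.fun[:-7]).max())
    for q,x,z in S: print(zdir(q)[:,2].round(3),np.round(z,3))
E
python3 kin.py
```

```text
[  0.  312.4 563.1  77.5 484.9 309.6  11.9] 0.0005751541339691357Traceback (most recent call last):
  File "kin.py", line 17, in <module>
    for q,x,z in S: print(zdir(q)[:,2].round(3),np.round(z,3))
                          ~~~~^^^
  File "kin.py", line 8, in zdir
    def zdir(q): return (Ro.from_euler('ZYZYZ',[q[0],q[1]+q[2],q[3],q[4],q[5]])).as_matrix()
                         ~~~~~~~~~~~~~^^^^^^^^^^^^^^^^^^^^^^^^^^^^^^^^^^^^^^^^^
  File "scipy/spatial/transform/_rotation.pyx", line 1413, in scipy.spatial.transform._rotation.Rotation.from_euler
ValueError: Expected axis specification to be a non-empty string of upto 3 characters, got ZYZYZ
```

```bash
sed -i "s/^def zdir.*/def zdir(q): return (Ro.from_euler('ZYZ',[q[0],q[1]+q[2],q[3]])*Ro.from_euler('YZ',[q[4],q[5]])).as_matrix()/" kin.py
cat >> kin.py <<'E'
lo=np.array([-3,-.9,.09,-1.31,.11,-2.54]); hi=np.array([3,2.11,2.58,4.45,2.69,2.54])
P=fit().x
a0=np.radians(75.5)
T0=np.array([[-s(a0),c(a0),0],[c(a0),s(a0),0],[0,0,-1]]).T
def ik(T,x,n=12,seed=0,q0=None):
    rng=np.random.default_rng(seed); best=[]
    for k in range(n):
        g=rng.uniform(lo,hi) if q0 is None else q0
        if q0 is None: g[:3]=[.3,.2,2.2]
        f=least_squares(lambda q:np.r_[(wc(q,P)+P[5]*T[:,2]-x)/300,(zdir(q)@C-T).ravel()],g,bounds=(lo,hi))
        if f.cost<1e-5 and not any(np.abs(f.x-b).max()<.05 for b in best): best.append(f.x)
        if q0 is not None: break
    return best
C=np.eye(3)
E
python3 - <<'E'
import kin; from kin import *
# constant tool roll
o=status.get_obs(); M=Ro.from_rotvec(o['orientation']).as_matrix(); C=zdir(o['qpos']).T@M; print(C.round(3)); kin.C=Ro.from_euler('Z',np.arctan2(C[1,0],C[0,0])).as_matrix()
for al in (30,35,40,45,50,55,60,65,70,80):
    A=np.radians(al); h=min(60,87-(11+14*c(A)+2)/s(A)); e=min(19,(h-32-11*s(A))/c(A))
    for half in (0,np.pi):
        out=[]
        for lean in (0,13,-13):
            T=T0@Ro.from_euler('Y',-A).as_matrix()@Ro.from_euler('Z',half).as_matrix()
            fxax=np.array([s(a0),-c(a0),0]); Rl=Ro.from_rotvec(-np.radians(lean)*fxax).as_matrix()
            fy=np.array([c(a0),s(a0),0]); base=np.array([479.4,63,16])
            piv=base+np.sign(lean)*30*fy+np.array([0,0,11*(lean<0)])
            x=base+np.array([0,0,h])+e*T[:,2]; x=piv+Rl@(x-piv+np.array([0,0,11*(lean<0)]))
            out.append([b.round(2).tolist() for b in ik(Rl@T,x)])
        print(al,'h',round(h,1),'e',round(e,1),'half',half>0,out)
E
```

```text
[[ 0. -1.  0.]
 [ 1.  0.  0.]
 [-0.  0.  1.]]
30 h 36.8 e -0.9 half False [[[0.27, 0.5, 2.33, 4.18, 0.29, 1.02]], [], [[0.07, 0.46, 2.39, 3.05, 0.27, 2.05]]]
30 h 36.8 e -0.9 half True [[[0.27, 0.5, 2.33, 4.18, 0.29, -2.13]], [], [[0.07, 0.46, 2.39, 3.05, 0.27, -1.09]]]
35 h 44.3 e 7.4 half False [[[0.29, 0.53, 2.36, 3.96, 0.42, 1.26]], [], [[0.1, 0.49, 2.43, 3.21, 0.43, 1.93]]]
35 h 44.3 e 7.4 half True [[[0.29, 0.53, 2.36, 3.96, 0.42, -1.89]], [], [[0.1, 0.49, 2.43, 3.21, 0.43, -1.21]]]
40 h 50.1 e 14.4 half False [[[0.32, 0.58, 2.39, 3.86, 0.56, 1.4]], [[0.47, 0.59, 2.31, 4.41, 0.62, 0.87]], [[0.13, 0.54, 2.45, 3.29, 0.59, 1.88]]]
40 h 50.1 e 14.4 half True [[[0.32, 0.58, 2.39, 3.86, 0.56, -1.75]], [[0.47, 0.59, 2.31, 4.41, 0.62, -2.27]], [[0.13, 0.54, 2.45, 3.29, 0.59, -1.26]]]
45 h 54.6 e 19 half False [[[0.35, 0.63, 2.41, 3.8, 0.71, 1.49]], [[0.49, 0.63, 2.33, 4.27, 0.72, 1.03]], [[0.17, 0.6, 2.48, 3.35, 0.75, 1.87]]]
45 h 54.6 e 19 half True [[[0.35, 0.63, 2.41, 3.8, 0.71, -1.65]], [[0.49, 0.63, 2.33, 4.27, 0.72, -2.11]], [[0.17, 0.6, 2.48, 3.35, 0.75, -1.27]]]
50 h 58.3 e 19 
[... 1024 characters left out ...]
e [[[0.48, 0.93, 2.46, 3.81, 1.32, -1.41]], [[0.58, 0.88, 2.4, 4.04, 1.23, -1.7]], [[0.34, 0.92, 2.52, 3.59, 1.42, -1.18]]]
70 h 60 e 19 half False [[[0.5, 1.01, 2.45, 3.85, 1.46, 1.79]], [[0.6, 0.96, 2.4, 4.02, 1.37, 1.51]], [[0.38, 1.01, 2.51, 3.66, 1.56, 2.01]]]
70 h 60 e 19 half True [[[0.5, 1.01, 2.45, 3.85, 1.46, -1.35]], [[0.6, 0.96, 2.4, 4.02, 1.37, -1.63]], [[0.38, 1.01, 2.51, 3.66, 1.56, -1.13]]]
80 h 60 e 19 half False [[[0.54, 1.17, 2.41, 3.93, 1.71, 1.88]], [[0.61, 1.12, 2.38, 4.03, 1.63, 1.62]], [[0.46, 1.16, 2.46, 3.82, 1.78, 2.1]]]
80 h 60 e 19 half True [[[0.54, 1.17, 2.41, 3.93, 1.71, -1.26]], [[0.61, 1.12, 2.38, 4.03, 1.63, -1.52]], [[0.46, 1.16, 2.46, 3.82, 1.78, -1.04]]]
```

The kinematic fit is exact to under 1 µm, and the flipped branch (j4≈3.8, tool half-turned, tilt 50–60°) suits both the grasp and the rock. To get there I roll j6 back to −1.57, then sweep j4 alone. Constant rows in tool axes do that.

```bash
python3 -m jog '[[0,0,0,0,0,-0.119],[0,0,0,0,0,-0.119],[0,0,0,0,0,-0.119],[0,0,0,0,0,-0.119],[0,0,0,0,0,-0.119]]'>/dev/null
python3 -m jog '[[0,0,0,0,0,-0.119],[0,0,0,0,0,-0.119],[0,0,0,0,0,-0.119],[0,0,0,0,0,-0.119],[0,0,0,0,0,-0.119]]'>/dev/null; python3 q.py
python3 -m jog '[[0,0,0,0,0,-0.119],[0,0,0,0,0,-0.119],[0,0,0,0,0,-0.119],[0,0,0,0,0,-0.119],[0,0,0,0,0,-0.119]]'>/dev/null
python3 -m jog '[[0,0,0,0,0,-0.119],[0,0,0,0,0,-0.119],[0,0,0,0,0,-0.119],[0,0,0,0,0,-0.119],[0,0,0,0,0,-0.119]]'>/dev/null; python3 q.py
python3 -m jog '[[0,17.3,0,-0.0557,0,0.106],[0,17.3,0,-0.0557,0,0.106],[0,17.3,0,-0.0557,0,0.106]]'>/dev/null; python3 q.py
```

```text
t 7.82 q [ 0.34   0.071  2.321 -0.664  0.483 -0.401] p [418.9  66.9 188.2] z [ 0.412 -0.158 -0.898] y [ 0.281  0.959 -0.04 ] F [-0.2  0.  -0.4] w 64.0 g 0.0
t 8.65 q [ 0.34   0.071  2.321 -0.664  0.483 -1.591] p [418.9  66.9 188.2] z [ 0.411 -0.158 -0.898] y [-0.7    0.575 -0.422] F [ 0.3  0.5 -0.9] w 63.9 g 0.0
t 8.9 q [ 0.336  0.072  2.327 -0.303  0.479 -1.585] p [384.6 101.9 169.7] z [ 0.306 -0.039 -0.951] y [-0.533  0.821 -0.205] F [-0.1  0.4  0. ] w 64.1 g 0.0
```

The sweep follows the prediction, so I continue with the same row.

```bash
python3 -m jog '[[0,17.3,0,-0.0557,0,0.106],[0,17.3,0,-0.0557,0,0.106],[0,17.3,0,-0.0557,0,0.106],[0,17.3,0,-0.0557,0,0.106],[0,17.3,0,-0.0557,0,0.106]]'>/dev/null
python3 -m jog '[[0,17.3,0,-0.0557,0,0.106],[0,17.3,0,-0.0557,0,0.106],[0,17.3,0,-0.0557,0,0.106],[0,17.3,0,-0.0557,0,0.106],[0,17.3,0,-0.0557,0,0.106]]'>/dev/null; python3 q.py
python3 -m jog '[[0,17.3,0,-0.0557,0,0.106],[0,17.3,0,-0.0557,0,0.106],[0,17.3,0,-0.0557,0,0.106],[0,17.3,0,-0.0557,0,0.106],[0,17.3,0,-0.0557,0,0.106]]'>/dev/null
python3 -m jog '[[0,17.3,0,-0.0557,0,0.106],[0,17.3,0,-0.0557,0,0.106],[0,17.3,0,-0.0557,0,0.106],[0,17.3,0,-0.0557,0,0.106],[0,17.3,0,-0.0557,0,0.106]]'>/dev/null; python3 q.py
python3 -m jog '[[0,17.3,0,-0.0557,0,0.106],[0,17.3,0,-0.0557,0,0.106],[0,17.3,0,-0.0557,0,0.106],[0,17.3,0,-0.0557,0,0.106],[0,17.3,0,-0.0557,0,0.106]]'>/dev/null
python3 -m jog '[[0,17.3,0,-0.0557,0,0.106],[0,17.3,0,-0.0557,0,0.106],[0,17.3,0,-0.0557,0,0.106],[0,17.3,0,-0.0557,0,0.106],[0,0,0,0,0,0]]'>/dev/null; python3 q.py
```

```text
t 9.73 q [ 0.346  0.077  2.345  0.926  0.469 -1.612] p [356.1 260.  194.7] z [ 0.238  0.47  -0.85 ] y [0.325 0.786 0.526] F [-0.3 -0.   0. ] w 63.8 g 0.0
t 10.57 q [ 0.378  0.078  2.345  2.168  0.479 -1.636] p [459.6 322.3 303.6] z [ 0.584  0.642 -0.497] y [ 0.771 -0.247  0.587] F [ 0.6 -0.5  0.2] w 64.1 g 0.0
t 11.4 q [ 0.39   0.074  2.329  3.247  0.49  -1.627] p [557.9 226.  358.5] z [ 0.888  0.312 -0.338] y [ 0.326 -0.945 -0.017] F [-0.5 -0.1  0.1] w 64.1 g 0.0
```

```bash
cat > plan.py <<'E'
import kin; from kin import *
kin.C=Ro.from_euler('Z',np.pi/2).as_matrix()
B=np.array([479.05,61.6,16.]); FY=np.array([c(a0),s(a0),0]); FX=np.array([s(a0),-c(a0),0])
A=np.radians(55); TG=T0@Ro.from_euler('Y',-A).as_matrix()@Ro.from_euler('Z',np.pi).as_matrix()
H=56
XG=B+[0,0,H]+19*TG[:,2]
def to(T,x):
    "rotation in present tool frame, then translation in target tool axes"
    o=status.get_obs(); M=Ro.from_rotvec(o['orientation']).as_matrix()
    return Ro.from_matrix(M.T@T).as_rotvec().round(4), (T.T@(x-o['ee_pos'])).round(1), (M.T@(x-o['ee_pos'])).round(1)
E
python3 - <<'E'
from plan import *
print('XG',XG.round(1),TG.round(3).tolist())
print(to(TG,XG-90*TG[:,2]))
for b in (90,60,30,0): print(b,[q.round(2) for q in ik(TG,XG-b*TG[:,2])])
o=status.get_obs(); print([q.round(2) for q in ik(TG,o['ee_pos'])])
E
```

```text
XG [494.1  57.7  61.1] [[0.555, -0.25, 0.793], [-0.144, -0.968, -0.205], [0.819, 0.0, -0.574]]
(array([-0.5286, -0.2535,  0.2545]), array([-254.9,  178.9,   64.5]), array([-289.4,  101.9,  -83.8]))
90 [array([ 0.61,  0.62,  2.57,  3.98,  0.99, -1.52])]
60 [array([ 0.54,  0.68,  2.54,  3.9 ,  1.01, -1.51])]
30 [array([ 0.47,  0.73,  2.49,  3.83,  1.02, -1.51])]
0 [array([ 0.41,  0.77,  2.45,  3.77,  1.02, -1.51])]
[]
```

```bash
python3 - <<'E'
from plan import *
o=status.get_obs(); M=Ro.from_rotvec(o['orientation']).as_matrix()
for dz in (0,30,60):
    W=XG-70*TG[:,2]+[0,0,dz]; print(dz,W.round(1),[q.round(2) for q in ik(TG,W)],(TG.T@[0,0,-dz]).round(1))
# exact equal rows screw: N rows each row (v,w): find by simulation
N=10; w=Ro.from_matrix(M.T@TG).as_rotvec()/N
K=sum((M@Ro.from_rotvec(w*k).as_matrix() for k in range(N)))
W=XG-70*TG[:,2]+[0,0,60]; print('row',np.linalg.solve(K,W-o['ee_pos']).round(2),w.round(4))
v=np.linalg.solve(K,W-o['ee_pos']); x=o['ee_pos'].copy()
for k in range(N):
    R=M@Ro.from_rotvec(w*k).as_matrix(); x=x+R@v; q=ik(M@Ro.from_rotvec(w*(k+1)).as_matrix(),x); print(x.round(0),[a.round(2) for a in q])
E
```

```text
0 [438.6  72.1 101.3] [array([ 0.56,  0.66,  2.55,  3.93,  1.01, -1.51])] [0. 0. 0.]
30 [438.6  72.1 131.3] [array([ 0.56,  0.53,  2.55,  3.99,  0.92, -1.62])] [-24.6  -0.   17.2]
60 [438.6  72.1 161.3] [array([ 0.56,  0.41,  2.55,  4.07,  0.84, -1.75])] [-49.1  -0.   34.4]
row [-23.28  15.45  -3.04] [-0.0529 -0.0253  0.0255]
[553. 208. 337.] [array([ 0.4 ,  0.1 ,  2.35,  3.36,  0.52, -1.69])]
[546. 191. 316.] [array([ 0.4 ,  0.12,  2.38,  3.46,  0.55, -1.74])]
[538. 174. 296.] [array([ 0.41,  0.15,  2.4 ,  3.55,  0.58, -1.78])]
[528. 157. 275.] [array([ 0.42,  0.18,  2.43,  3.64,  0.62, -1.81])]
[516. 141. 255.] [array([ 0.44,  0.21,  2.45,  3.72,  0.66, -1.83])]
[503. 126. 236.] [array([ 0.46,  0.24,  2.47,  3.79,  0.7 , -1.83])]
[489. 111. 216.] [array([ 0.48,  0.28,  2.49,  3.86,  0.74, -1.83])]
[474.  97. 197.] [array([ 0.5 ,  0.32,  2.51,  3.93,  0.78, -1.81])]
[457.  84. 179.] [array([ 0.53,  0.36,  2.53,  4.  ,  0.81, -1.78])]
[439.  72. 161.] [array([ 0.56,  0.41,  2.55,  4.07,  0.84, -1.75])]
```

```bash
python3 -m jog '[[-23.3,15.4,-3,-0.053,-0.0253,0.0255],[-23.3,15.4,-3,-0.053,-0.0253,0.0255],[-23.3,15.4,-3,-0.053,-0.0253,0.0255],[-23.3,15.4,-3,-0.053,-0.0253,0.0255],[-23.3,15.4,-3,-0.053,-0.0253,0.0255]]'>/dev/null; python3 q.py
python3 -m jog '[[-23.3,15.4,-3,-0.053,-0.0253,0.0255],[-23.3,15.4,-3,-0.053,-0.0253,0.0255],[-23.3,15.4,-3,-0.053,-0.0253,0.0255],[-23.3,15.4,-3,-0.053,-0.0253,0.0255],[-23.3,15.4,-3,-0.053,-0.0253,0.0255]]'>/dev/null
python3 -m jog '[[0,0,0,0,0,0],[0,0,0,0,0,0]]'>/dev/null; python3 q.py
python3 - <<'E'
from plan import *
print(to(TG,XG-70*TG[:,2]))
d=grab('wrist','w5')
E
```

```text
t 11.82 q [ 0.439  0.21   2.452  3.712  0.664 -1.829] p [516.2 141.5 255.2] z [ 0.887  0.049 -0.459] y [ 0.042 -0.999 -0.024] F [ 0.6  0.7 -0. ] w 64.2 g 0.0
t 12.4 q [ 0.563  0.409  2.549  4.063  0.844 -1.753] p [440.1  73.9 161.4] z [ 0.796 -0.201 -0.571] y [-0.243 -0.97   0.003] F [ 0.4  0.5 -0.2] w 64.0 g 0.0
(array([-0.0044, -0.0036,  0.007 ]), array([-49.8,   2.2,  33.7]), array([-50. ,   2. ,  33.5]))
```

View pics/w5.png

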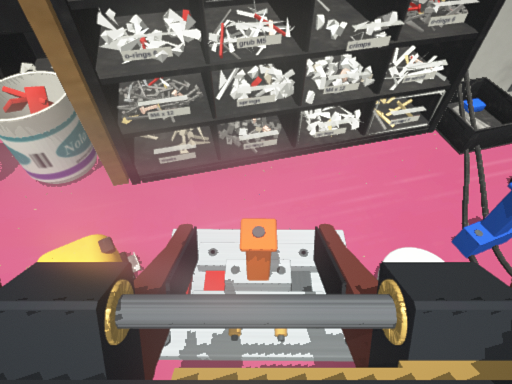

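The wrist camera now looks from above the tilted tool. The cap is at (259,233), midway between the fingers (about 195 and 318), and nothing else is near the approach.

```bash
python3 - <<'E'
from plan import *
d=L('w5'); hsv=cv2.cvtColor(d['img'],cv2.COLOR_RGB2HSV); m=cv2.inRange(hsv,(6,150,90),(14,255,255)); m[:210]=0;m[300:]=0;m[:,:225]=0;m[:,290:]=0
v,u=np.nonzero(m); p=np.array([world(d,a,b) for a,b in zip(u,v)]); q=p[p[:,2]>105]; print('cap',len(q),q.mean(0).round(1),'dot@109',world(d,259.0,232.5,109).round(1))
E
python3 -m jog '[[-17,1,11.5,-0.004,-0.004,0.007],[-17,1,11,0,0,0],[-16,0,11,0,0,0],[0,0,0,0,0,0],[0,0,0,0,0,0]]'>/dev/null; python3 q.py
python3 - <<'E'
from plan import *
print(to(TG,XG)); print(to(TG,XG-25*TG[:,2]))
E
```

```text
cap 1023 [476.   63.4 110.9] dot@109 [479.2  61.9 109. ]
t 12.87 q [ 0.561  0.657  2.547  3.929  1.004 -1.515] p [439.1  71.3 101.6] z [ 0.792 -0.208 -0.573] y [-0.255 -0.967 -0.001] F [ 0.3 -0.1  0.3] w 64.0 g 0.0
(array([ 0.003 , -0.0002, -0.0033]), array([-0.7, -0.6, 69.7]), array([-0.7, -0.8, 69.7]))
(array([ 0.003 , -0.0002, -0.0033]), array([-0.7, -0.6, 44.7]), array([-0.7, -0.8, 44.7]))
```

```bash
python3 -m jog '[[-0.7,-0.8,20,0.003,0,-0.003],[0,0,20,0,0,0],[0,0,15,0,0,0],[0,0,10,0,0,0],[0,0,4.7,0,0,0]]'>/dev/null; python3 q.py
python3 -m jog '[[0,0,0,0,0,0],[0,0,0,0,0,0],[0,0,0,0,0,0],[0,0,0,0,0,0],[0,0,0,0,0,0]]' 5 >/dev/null; python3 q.py
python3 -m jog '[[0,0,0,0,0,0],[0,0,0,0,0,0],[0,0,0,0,0,0],[0,0,0,0,0,0],[0,0,0,0,0,0]]'>/dev/null; python3 q.py
python3 - <<'E'
from plan import *
print(to(TG,XG)); grab('wrist','w6')
E
```

```text
t 13.28 q [ 0.409  0.769  2.45   3.773  1.026 -1.511] p [495.7  57.4  63.2] z [ 0.796 -0.205 -0.57 ] y [-0.252 -0.968 -0.003] F [-0.2  0.1 -0.1] w 64.4 g 0.0
t 13.7 q [ 0.412  0.771  2.453  3.774  1.027 -1.51 ] p [493.4  57.8  62. ] z [ 0.794 -0.205 -0.572] y [-0.251 -0.968 -0.001] F [ 0.  0. -0.] w 34.1 g 0.0
t 14.12 q [ 0.412  0.772  2.452  3.774  1.027 -1.51 ] p [493.7  57.8  61.8] z [ 0.794 -0.205 -0.572] y [-0.251 -0.968 -0.001] F [-3.2  4.   3.5] w 19.8 g 30.0
(array([-0.0004, -0.0015, -0.0014]), array([-0.3, -0. ,  0.8]), array([-0.3, -0. ,  0.8]))
```

Handle gripped at 19.8 mm with the tool pose on target. Next I work out the rocking rows, which are constant screws in tool axes about each lower end of the foot.

```bash
cat >> plan.py <<'E'
def row(sgn,deg,h0=0):
    "one row: sgn=+1 lean to red about +y lower end, -1 the other way about -y lower end"
    r=TG.T@(XG-(B+sgn*30*FY)); w=-sgn*np.radians(deg)*(TG.T@FX)
    return (Ro.from_rotvec(w).as_matrix()@r-r).round(2), w.round(4)
def lean(T=None):
    "block lean (deg, + to red) if rigid in the gripper, and its ends' heights over the floor"
    o=status.get_obs(); M=Ro.from_rotvec(o['orientation']).as_matrix(); D=M@TG.T
    f=lambda y:o['ee_pos']+D@(B+y*FY-XG)-B
    return np.degrees(np.arcsin(D[:,2]@FY)).round(1),'ends z -y,+y',f(-30)[2].round(1),f(30)[2].round(1),'mid fx,fy',(f(0)@FX).round(1),(f(0)@FY).round(1)
E
python3 - <<'E'
from plan import *
print(row(1,1.5)); print(row(-1,2)); print(lean())
for g,l in ((1,12),(-1,-14)):
    w=-np.radians(l)*FX; R=Ro.from_rotvec(w).as_matrix(); piv=B+np.sign(l)*30*FY+np.array([0,0,0 if l>0 else 12.5])
    print(l,[q.round(2) for q in ik(R@TG,piv+R@(XG-(B+np.sign(l)*30*FY)))])
E
```

```text
(array([ 0.63, -1.19, -0.44]), array([-0.015 , -0.    , -0.0214]))
(array([ 0.84,  1.59, -0.58]), array([0.02  , 0.    , 0.0286]))
(np.float64(-0.1), 'ends z -y,+y', np.float64(0.5), np.float64(0.6), 'mid fx,fy', np.float64(-0.4), np.float64(0.0))
12 [array([ 0.53,  0.75,  2.39,  4.07,  0.97, -1.83])]
-14 [array([ 0.23,  0.76,  2.52,  3.44,  1.11, -1.23])]
```

```bash
python3 -m jog '[[0.63,-1.19,-0.44,-0.015,0,-0.0214],[0.63,-1.19,-0.44,-0.015,0,-0.0214],[0.63,-1.19,-0.44,-0.015,0,-0.0214],[0.63,-1.19,-0.44,-0.015,0,-0.0214]]'; python3 - <<'E'
from plan import *
print(lean(), status.get_obs()['moment'].round(2))
E
python3 -m jog '[[0.63,-1.19,-0.44,-0.015,0,-0.0214],[0.63,-1.19,-0.44,-0.015,0,-0.0214],[0.63,-1.19,-0.44,-0.015,0,-0.0214],[0,0,0,0,0,0]]'; python3 - <<'E'
from plan import *
print(lean(), status.get_obs()['moment'].round(2))
a=grab('wrist','w7'); b=grab('side','d7')
def dot(n):
    d=L(n); g=d['img']; hsv=cv2.cvtColor(g,cv2.COLOR_RGB2HSV); m=cv2.inRange(hsv,(5,140,80),(15,255,255)); m[:,:200]=0; m[:,320:]=0
    v,u=np.nonzero(m); p=np.array([world(d,x,y) for x,y in zip(u,v)]); return len(u),u.mean().round(1),v.mean().round(1),p[p[:,2]>95].mean(0).round(1)
for n in ('w6','w7'): print(n,dot(n))
cv2.imwrite('pics/c7.png',np.hstack([L('w6')['img'][150:384,130:390],L('w7')['img'][150:384,130:390],cv2.resize(b['img'][170:248,222:302],None,fx=3,fy=3)])[:,:,::-1])
E
```

```text
t: 14.5
ee_pos: [494.3, 61.1, 63.7]
orientation: [2.599, -0.266, 1.329]
ft_force: [2.8, -5.8, -5.7]
width: 20.6
grasp_force: 30.4
(np.float64(6.0), 'ends z -y,+y', np.float64(6.0), np.float64(-0.2), 'mid fx,fy', np.float64(-0.8), np.float64(-1.3)) [ 0.84  0.65 -0.21]
t: 14.83
ee_pos: [495.7, 65.7, 65.9]
orientation: [2.548, -0.206, 1.289]
ft_force: [0.2, -3.1, -3.4]
width: 19.6
grasp_force: 30.0
(np.float64(10.4), 'ends z -y,+y', np.float64(11.0), np.float64(0.1), 'mid fx,fy', np.float64(-0.5), np.float64(0.0)) [0.52 0.81 0.06]
w6 (5395, np.float64(255.4), np.float64(239.0), array([475.4,  63. , 109.6]))
w7 (5366, np.float64(255.8), np.float64(239.0), array([479.5,  78.9, 111.8]))
```

View pics/c7.png

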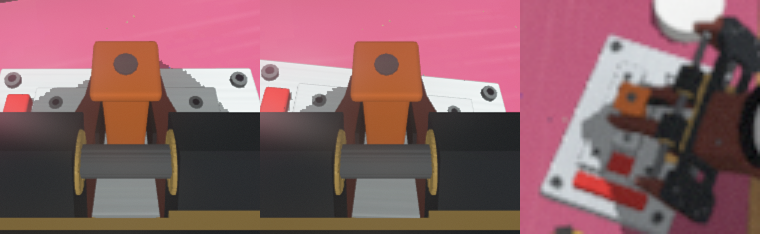

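The crops show the handle unmoved in the fingers (no slip), while the plate has turned in the gripper's view. So the block leans about 10° to the red end, with its −y end 11 mm up and low forces. One more row, then over the other way.

```bash
python3 -m jog '[[0.63,-1.19,-0.44,-0.015,0,-0.0214],[0,0,0,0,0,0],[0,0,0,0,0,0]]'; cat > chk.py <<'E'
from plan import *
import sys
print(lean(), status.get_obs()['moment'].round(2))
d=grab('side',sys.argv[1]); v,u=np.mgrid[0:384,0:512]; z=d['range_z']
X=(np.stack([(u+.5-d['cx'])/d['fx']*z,(v+.5-d['cy'])/d['fy']*z,z],-1)-d['t'])@d['R']-[B[0],B[1],0]
hs=cv2.cvtColor(d['img'],cv2.COLOR_RGB2HSV); fx=X@FX; fy=X@FY
m=(hs[...,1]<60)&(hs[...,2]>110)&(X[...,2]>4)&(X[...,2]<28)&(abs(fx)<62)&(abs(fy)<92)
m&=(abs(fy)>66)|(abs(fx)>50)
c=np.linalg.lstsq(np.c_[fx[m],fy[m],np.ones(m.sum())],X[m][:,2],rcond=None)[0]
r=(hs[...,0]<5)&(hs[...,1]>190)&(hs[...,2]>90)&(abs(X[...,2]-26)<8)&(abs(fx)<60)&(fy>60)&(fy<90)
print('plate top z=%.1f slopes %.3f %.3f n=%d'%(c[2],c[0],c[1],m.sum()),'red bar mean fx,fy,z',fx[r].mean().round(1),fy[r].mean().round(1),X[r][:,2].mean().round(1),r.sum())
E
python3 - <<'E'
import subprocess
E
python3 chk.py d8
python3 -m jog '[[0.84,1.59,-0.58,0.02,0,0.0286],[0.84,1.59,-0.58,0.02,0,0.0286],[0.84,1.59,-0.58,0.02,0,0.0286],[0.84,1.59,-0.58,0.02,0,0.0286],[0,0,0,0,0,0]]'; python3 chk.py d9
```

```text
t: 15.18
ee_pos: [496.2, 67.2, 66.6]
orientation: [2.532, -0.186, 1.277]
ft_force: [-0.0, 1.1, -3.6]
width: 19.7
grasp_force: 30.0
(np.float64(11.9), 'ends z -y,+y', np.float64(12.6), np.float64(0.3), 'mid fx,fy', np.float64(-0.4), np.float64(0.4)) [ 0.43  1.1  -0.05]
plate top z=16.3 slopes 0.002 0.002 n=520 red bar mean fx,fy,z -11.9 76.0 25.9 4
t: 15.65
ee_pos: [494.3, 61.7, 70.6]
orientation: [2.626, -0.289, 1.348]
ft_force: [0.4, 3.6, -10.5]
width: 19.8
grasp_force: 30.0
(np.float64(3.8), 'ends z -y,+y', np.float64(11.6), np.float64(7.6), 'mid fx,fy', np.float64(-1.0), np.float64(0.9)) [0.91 1.97 0.55]
plate top z=16.4 slopes 0.003 0.002 n=525 red bar mean fx,fy,z -11.6 75.8 25.5 7
```

Plate flat and down at 16.3 mm. I continue over to the other side.

```bash
python3 -m jog '[[0.84,1.59,-0.58,0.02,0,0.0286],[0.84,1.59,-0.58,0.02,0,0.0286],[0.84,1.59,-0.58,0.02,0,0.0286],[0.84,1.59,-0.58,0.02,0,0.0286],[0,0,0,0,0,0]]'; python3 chk.py d10
python3 -m jog '[[0.84,1.59,-0.58,0.02,0,0.0286],[0.84,1.59,-0.58,0.02,0,0.0286],[0.84,1.59,-0.58,0.02,0,0.0286],[0,0,0,0,0,0],[0,0,0,0,0,0]]'; python3 chk.py d11; python3 q.py
```

```text
t: 16.12
ee_pos: [492.3, 54.7, 76.0]
orientation: [2.709, -0.4, 1.426]
ft_force: [-4.1, 3.2, -2.0]
width: 19.4
grasp_force: 30.0
(np.float64(-4.1), 'ends z -y,+y', np.float64(12.8), np.float64(17.1), 'mid fx,fy', np.float64(-1.0), np.float64(-0.1)) [0.72 1.31 0.42]
plate top z=16.3 slopes 0.004 0.000 n=498 red bar mean fx,fy,z -5.3 76.9 25.9 4
t: 16.58
ee_pos: [491.5, 50.4, 78.5]
orientation: [-2.706, 0.472, -1.448]
ft_force: [-5.0, 2.0, -1.6]
width: 20.3
grasp_force: 30.0
(np.float64(-10.0), 'ends z -y,+y', np.float64(12.8), np.float64(23.2), 'mid fx,fy', np.float64(-0.7), np.float64(0.1)) [0.21 1.5  0.08]
plate top z=16.3 slopes 0.004 0.002 n=476 red bar mean fx,fy,z -13.1 76.1 26.2 8
t 16.63 q [ 0.295  0.742  2.505  3.545  1.067 -1.31 ] p [491.5  50.4  78.5] z [ 0.818 -0.111 -0.565] y [-0.249 -0.953 -0.173] F [-4.2  0.3 -2.5] w 19.9 g 30.0
```

Leaned 10° the other way with both ends past 11 mm (12.8 and 23.2 mm), the plate still flat and in place, and no drag. Next I set it upright about its middle and raise it a few millimetres.

```bash
python3 - <<'E'
from plan import *
o=status.get_obs(); M=Ro.from_rotvec(o['orientation']).as_matrix(); W=XG+[0,0,23.5]; N=6
w=Ro.from_matrix(M.T@TG).as_rotvec()/N
K=sum((M@Ro.from_rotvec(w*k).as_matrix() for k in range(N))); print(np.linalg.solve(K,W-o['ee_pos']).round(2),w.round(4))
E
```

```text
[ 0.8  -1.38 -0.41] [-0.0163 -0.0001 -0.0239]
```

```bash
python3 -m jog '[[0.8,-1.38,-0.41,-0.0163,0,-0.0239],[0.8,-1.38,-0.41,-0.0163,0,-0.0239],[0.8,-1.38,-0.41,-0.0163,0,-0.0239],[0,0,0,0,0,0]]'; python3 chk.py d12
python3 -m jog '[[0.8,-1.38,-0.41,-0.0163,0,-0.0239],[0.8,-1.38,-0.41,-0.0163,0,-0.0239],[0.8,-1.38,-0.41,-0.0163,0,-0.0239],[0,0,0,0,0,0],[0,0,0,0,0,0]]'; python3 chk.py d13
python3 - <<'E'
from plan import *
print(to(TG,XG+[0,0,23.5])); print(status.get_obs()['ft_force'])
w=grab('wrist','w13'); s_=grab('scene','s13'); d=L('d13')
cv2.imwrite('pics/c13.png',np.hstack([w['img'][150:384,130:390],cv2.resize(s_['img'][172:250,205:285],None,fx=3,fy=3,interpolation=cv2.INTER_CUBIC),cv2.resize(d['img'][170:248,222:302],None,fx=3,fy=3,interpolation=cv2.INTER_CUBIC)])[:,:,::-1])
E
```

```text
t: 16.97
ee_pos: [494.5, 55.3, 82.7]
orientation: [2.717, -0.409, 1.441]
ft_force: [-0.5, 1.1, -3.9]
width: 19.7
grasp_force: 30.0
(np.float64(-5.1), 'ends z -y,+y', np.float64(19.1), np.float64(24.4), 'mid fx,fy', np.float64(1.1), np.float64(1.7)) [0.19 0.97 0.  ]
plate top z=16.1 slopes 0.009 0.003 n=487 red bar mean fx,fy,z -25.1 74.4 25.9 2
t: 17.43
ee_pos: [495.0, 58.3, 85.1]
orientation: [2.667, -0.341, 1.394]
ft_force: [-0.1, -0.3, -4.1]
width: 19.9
grasp_force: 30.0
(np.float64(-0.2), 'ends z -y,+y', np.float64(23.8), np.float64(24.1), 'mid fx,fy', np.float64(0.8), np.float64(1.0)) [ 0.25  0.96 -0.04]
plate top z=16.3 slopes 0.005 0.003 n=499 red bar mean fx,fy,z -30.0 79.3 26.3 2
(array([-0.0024, -0.0021, -0.0029]), array([-0.6,  0.5, -0.3]), array([-0.6,  0.5, -0.3]))
[-0.10848209  0.26498674 -4.36424364]
```

View pics/c13.png

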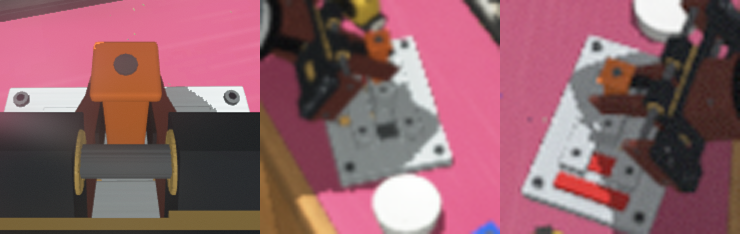

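The crops show the block held upright and aligned, with the plate flat below it. The wrist force is about the block's weight alone, so it is free. A last settle and height check, then I hand in.

```bash
python3 -m jog '[[0,0,0,0,0,0],[0,0,0,0,0,0],[0,0,0,0,0,0]]'; python3 - <<'E'
from plan import *
for n in ('w6','w13'):
    d=L(n); m=cv2.inRange(cv2.cvtColor(d['img'],cv2.COLOR_RGB2HSV),(5,140,80),(15,255,255)); m[:,:200]=0; m[:,320:]=0
    v,u=np.nonzero(m); p=np.array([world(d,x,y) for x,y in zip(u,v)]); k=(v>195)&(v<250); print(n,u.mean().round(1),v.mean().round(1),np.median(p[k],0).round(1))
print(lean()); print(ticket.close_job())
E
```

```text
t: 17.83
ee_pos: [494.6, 57.7, 84.8]
orientation: [2.667, -0.341, 1.391]
ft_force: [0.2, 0.1, -4.1]
width: 19.7
grasp_force: 30.0
w6 255.4 239.0 [474.   63.5 109.4]
w13 255.4 239.0 [475.2  63.6 132.3]
(np.float64(-0.2), 'ends z -y,+y', np.float64(23.5), np.float64(23.7), 'mid fx,fy', np.float64(0.5), np.float64(0.2))
the job is handed in; nothing more can be done
None
```

The block is out and the job is handed in: I rocked it about 12° to the red end, then 10° the other way, and it ended held upright in line with the slot, about 23 mm above the slot floor (7 mm over the rails), with the fixture flat, in place and nothing else disturbed; it used 17.8 s and 30 N of grip, the most the jog command gives, with no slip seen.

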